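# Put welding consumables away in the drawer

## Robot

A 6-joint arm with a two-finger parallel gripper is mounted at the origin on the work surface. World frame = base frame: x ahead of the robot, y to its left, z up, the work surface at z = 0. Lengths are in m, angles in degrees, forces in N, time in s.
With the tool pointing down it reaches from about 0.275 to 0.825 m from the base axis. Payload 5.2 kg.
Tool frame: the origin (TCP) lies midway between the tips of the shut fingers; the grasp point (between the pads) lies 19 mm behind it; z points along the fingers, y is the line along which they close (so a half turn about z gives the same grasp; the last joint's range is limited). The gripper opens to 93 mm and grips with 3 to 60 N. Pads are 15 mm wide; open, the fingers measure 128 mm over their backs; the gripper's body (75 mm by 188 mm) begins 65 mm behind the grasp point.
Start: joints at [60, 14.817, 87.949, -0, 77.235, -11.62], TCP at [0.173, 0.522, 0.219] pointing down, gripper open.
Joint ranges: [-179.93, 179.93], [-52.35, 119.4], [10.71, 147.94], [-69.91, 249.91], [12.55, 155.21], [-178.61, 178.61]. Speed limits (degrees/s): [147.25, 147.25, 180, 180, 180, 180].

## Interface

Orientations are given as a 3x3 rotation matrix whose columns are the frame's x, y, z axes.
In Python, from plant import env, planner, imaging, read_clock, read_q, read_dq, read_tau, read_tcp_pos, read_eef_rot, read_force, read_ft_torque, read_width, read_grip_force gives the robot as it stands. The module is installed in compiled form; this text tells all that it offers. Calls block until the motion is done:
- env.move_to(position, orientation): joint-space move of the TCP to a pose.
- env.movel(position, ori=None, vel=0.15, until_force=None): straight line of the TCP; ori=None keeps the orientation; vel is the mean speed in m/s. With until_force (N) it stops when the force on the tool has changed by that much, and returns True; else False.
- env.move_j(angles): joint-space move.
- env.gripper_to(opening, f_grip=None): opening from 0.0 (shut) to 1.0 (fully open); f_grip is the grip in N (None keeps the last); returns when the fingers have stopped.
- env.dwell(seconds).
- planner.solve_ik(position, orientation): joint angles nearest the present ones, or None.
- imaging.capture(name): name is "scene" or "top" or "wrist"; returns (picture, depth): 384x512x3 uint8, red, green, blue; 384x512 float32, m along the optical axis (not along the pixel's ray), 0 where there is no reading.
- imaging.calibration(name): a dict with "mtx" (3x3 intrinsics, pixels), "k1" (the pictures are not rectified: a ray, as slopes to the right and down, at radius r is drawn at 1 + k1 r^2 times it, then the intrinsics apply), "R" (3x3) and "t" (3): a world point X has camera coordinates R X + t. Camera axes: x right, y down, z forward; pixel columns grow to the right and rows downward; lengths in m; the calibration is good to about 2 mm. A picture is of the moment at which its call begins: read the wrist's pose just before it. calibration takes no time and is no camera call; for the wrist camera it gives the pose at the moment of the call.
A pose or a line that the arm cannot do raises env.Unreachable and nothing moves.
- env.job_done(): hands the job in; it is judged then, once.
Readings, each from a call of its own:
- read_clock(): time.
- read_q(): joint angles.
- read_dq(): joint speeds.
- read_tau(): joint torques, N m.
- read_tcp_pos(): TCP position.
- read_eef_rot(): TCP orientation.
- read_force(): force on the tool from outside, world axes, zero at the start.
- read_ft_torque(): the same for the moment, N m.
- read_width(): opening from 0.0 (shut) to 1.0 (fully open).
- read_grip_force(): force on a finger pad.
Only numpy, scipy, OpenCV 4.12 (cv2) and the standard library are available. Lean on these libraries where they do the work, as an engineer would, in place of code of your own. Each camera call takes 0.05 s, during which the arm holds its last target. There are 200 camera calls.

## Task

Tidy the welding bench: pull the red chest's drawer well open, then take the yellow tip case out of its leaning holder and the blue tin off the bench and set each one down upright in the drawer (do not drop them), each in the same compartment as the one like it that is already stored there. Then slide the drawer fully shut without slamming it. Keep the two stored ones standing and leave the other things on the bench where they are.

Things in the scene. Friction and masses are not known exactly. Their poses are not given: they have to be found in the camera images.
- tip_case: the tip case to put away: rigid box 60 x 36 x 65 mm (x, y, z), yellow with black lid, 0.16 kg. Origin: centre of its underside, z up through the lid. It starts in the leaning holder, z leaning 27 degrees towards the robot's side; the holder's walls cover its lower 28 mm on the +-x faces, 14 mm on the +-y faces. A shelf overhangs it: come in along the lean and draw it out along its own z
- paste_tin: the paste tin to put away: a closed round tin 55 mm in diameter and 56 mm high, blue with a bare metal lid, 0.2 kg, standing on the bench at the robot's right. Origin at the centre of its underside, z up
- stored_case: a second, identical case (60 x 36 x 65 mm, yellow with black lid) already standing in one compartment of the drawer, towards its front; there is room behind it once the drawer is well out. Origin at the centre of its underside
- stored_tin: a second, identical tin (55 mm diameter, 56 mm high, blue with metal lid) already standing in the other compartment of the drawer, towards its front; there is room behind it once the drawer is well out. Origin at the centre of its underside
- drawer (a joint): how far the drawer is out: 0 m shut, 0.213 m fully out; it starts a few centimetres ajar and slides towards the robot along the chest's -x, with about 1 N of friction
- drawer_handle (a point): middle of the drawer's bar handle: a horizontal round aluminium bar 11 mm thick and 120 mm long along y, its axis 35 mm in front of the drawer's face; 38 mm below the chest's top. x points from the handle into the chest
- drawer_floor (a point): point on the drawer's inner floor (moves with it) on its centreline: x to its back, y to the left seen from the robot, z up. Inside: x -57 to +197 mm, y +-139 mm; walls 76 mm, front panel 86 mm above this floor. A divider 5 mm thick, 50 mm high at y = 0 parts two compartments, centred at y = +-70 mm. The part at x below (opening - 65 mm) is out from under the chest's top
- chest_front (a point): fixed: middle of the top front edge of the red steel chest (300 mm deep in x, 320 mm wide in y, 120 mm high, standing on the bench, x pointing to its back). The shut drawer's handle lies 35 mm in front of this point
- holder_slot (a point): fixed: middle of the leaning holder's slot, 45 mm above the bench; x to the holder's back. The slot leans 27 degrees towards -x, 64 x 40 mm inside. An overhanging grey shelf (underside 200 mm above the bench; boxes and discs on it up to 245 mm) covers x -8 to +115 mm, y +-100 mm, on two posts at x = +100, y = +-88 mm
- spray_can: bystander: spray can 52 mm in diameter, 160 mm high, on the bench beside the chest. Origin at the centre of its underside
- magnet: bystander: red welding magnet lying flat, about 90 x 85 x 12 mm
- wire_brush: bystander: hand brush lying on the bench, origin below its middle
- spanner: bystander: spanner lying on the bench, origin below its middle
- tube_offcut: bystander: piece of square steel tube 40 x 40 mm, 50 mm high, standing on end. Origin at the centre of its underside
There are look-alikes about, which are no part of the job. What is shaped like the paste_tin but orange or turquoise is not meant.

How it is judged:
By the outcome, as a careful person would: the job done as asked, in the order asked, and still so for the second after the job is handed in, with the robot touching nothing.
It also fails if it takes over 72 s, if anything falls off the work surface, if the arm or the gripper's body presses on something with over 40 N, if the wrist force passes 120 N, or if a joint passes its speed limit or range.

## Working session

There is one attempt and no reset: what is moved stays moved. The work goes in short steps, each a Python script; the robot and the scene stay as the last script left them, time stands still between calls to the robot, and variables do not carry over. Pictures are saved under pics/ and viewed, at most 11 in all, crops included, and the job is handed in when it is done.

```bash
mkdir -p pics; cat > h.py <<'E'
import numpy as np, cv2
from plant import *
def shot(n):
    c=imaging.calibration(n); p,d=imaging.capture(n); return p,d,c
def save(p,f): cv2.imwrite('pics/'+f,p[:,:,::-1])
def und(c,uv):
    K=c['mtx']; uv=np.atleast_2d(np.asarray(uv,float))
    return cv2.undistortPoints(uv[:,None],np.array(K,float),np.array([c['k1'],0,0,0.]))[:,0]
def ray(c,uv):
    s=und(c,uv); R=np.array(c['R']);t=np.array(c['t'])
    return -R.T@t, np.c_[s,np.ones(len(s))]@R
def plane(c,uv,z):
    o,d=ray(c,uv); return o+d*((z-o[2])/d[:,2])[:,None]
def cloud(c,d):
    v,u=np.mgrid[:d.shape[0],:d.shape[1]]
    o,r=ray(c,np.c_[u.ravel(),v.ravel()])
    return (o+r*d.reshape(-1,1)).reshape(d.shape+(3,))
E
python3 - <<'E'
from h import *
for n in('scene','top'):
    p,d,c=shot(n); save(cv2.resize(p,(800,600)),n+'.png'); np.savez(n,p=p,d=d,**{k:c[k] for k in c}); print(n,c['k1'],np.round(-np.array(c['R']).T@c['t'],3), (d>0).mean())
print(read_clock(),read_width())
E
```

```text
scene 0.009287713560845894 [ 1.456 -0.059  0.745] 0.9959869384765625
top 0.05495692827473264 [ 0.332 -0.094  1.374] 0.9957275390625
0.1 0.996894462918829
```

View pics/scene.png

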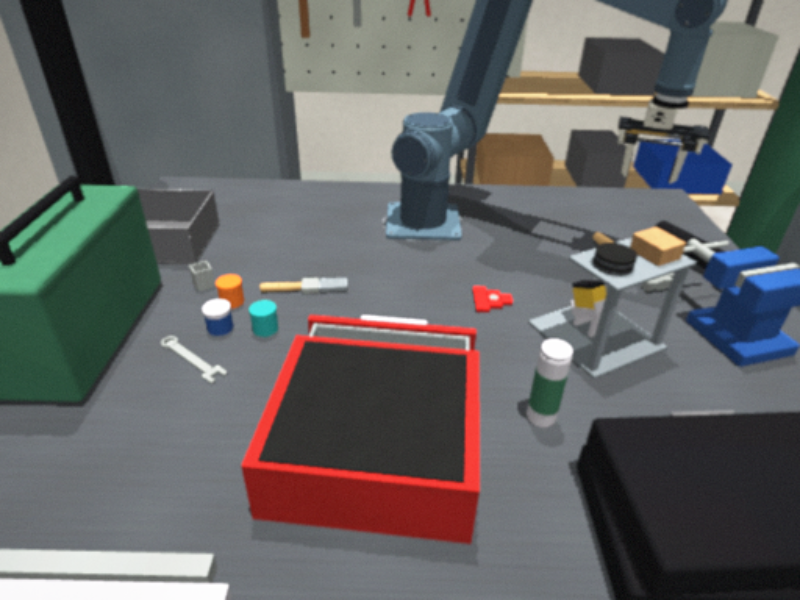

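View pics/top.png

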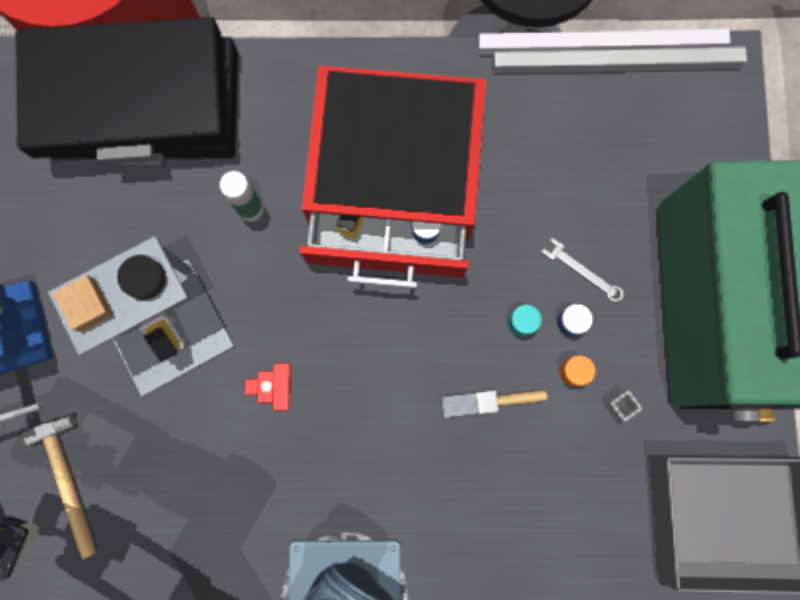

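The scene view shows the red chest, slightly open, with the blue tin at (217,317), right of the robot and beside orange and turquoise look-alikes. The yellow case is under the shelf at (588,295). The top view shows the handle at (383,280), the tin lid at (577,319), the case at (163,338), the stored case on the left at (347,225) and the stored tin on the right at (426,230).

```bash
python3 - <<'E'
from h import *
z=np.load('top.npz'); c={k:z[k] for k in('mtx','k1','R','t')}; c['k1']=float(c['k1']); p=z['p'];d=z['d']; X=cloud(c,d)
def uvb(x0,y0,x1,y1):
    m=np.zeros(d.shape,bool); m[int(y0*.64):int(y1*.64),int(x0*.64):int(x1*.64)]=1; return m
def rect(m,name,zz):
    m=cv2.morphologyEx(m.astype(np.uint8),cv2.MORPH_OPEN,np.ones((3,3)))
    cs,_=cv2.findContours(m,cv2.RETR_EXTERNAL,cv2.CHAIN_APPROX_NONE); k=max(cs,key=cv2.contourArea)[:,0]
    P=plane(c,k,zz)[:,:2].astype(np.float32); r=cv2.minAreaRect(P); print(name,np.round(r[0],4),np.round(r[1],4),round(r[2],2)); print(np.round(cv2.boxPoints(r),4).tolist()); return r
H=X[:,:,2]
m=uvb(290,50,500,235)
print('top z',np.median(H[uvb(350,100,450,180)]))
rect(m&(abs(H-.12)<.012),'chest',.12)
m=uvb(40,220,200,370); print('shelf z',np.median(H[uvb(95,270,115,275)]))
hs=m&(H>.185)
rect(hs,'shelf',.2)
hsv=cv2.cvtColor(p,cv2.COLOR_RGB2HSV)
m=uvb(550,300,600,340)&(H>.035); rect(m,'tin',.056)
k=np.argwhere(m)[:,::-1]; print('tin c',plane(c,[k.mean(0)],.056),np.median(H[m]))
# handle
m=uvb(345,258,420,300)&(H>.06)&(hsv[...,1]<90); 
P=X[m]; print('handle',P.mean(0),np.median(P[:,2]),len(P)); rect(uvb(340,268,425,300)&(H>.06)&(hsv[...,1]<90),'h',.087)
# case
m=uvb(140,310,190,365)&(H>.06)&(H<.15); print('case',X[m].mean(0),m.sum()); 
for yy in range(310,370,6): print([round(float(H[int(yy*.64),int(xx*.64)])*1000) for xx in range(110,240,8)])
# base plate
for nm,b in(('storedcase',(335,212,365,240)),('storedtin',(405,215,445,245))):
    mm=uvb(*b)&(H>.04)&(H<.115); print(nm,X[mm].mean(0),np.percentile(H[mm],[50,90]))
E
```

```text
top z 0.12164804733783297
chest [ 0.8337 -0.0966] [0.3218 0.2888] 84.43
[[0.6743999719619751, -0.24279999732971191], [0.9617999792098999, -0.27079999446868896], [0.9929999709129333, 0.0494999997317791], [0.7056000232696533, 0.07750000059604645]]
shelf z 0.20572538385855144
shelf [0.5357 0.373 ] [0.1244 0.2022] 28.62
[[0.4327000081539154, 0.4320000112056732], [0.5296000242233276, 0.25450000166893005], [0.638700008392334, 0.3140999972820282], [0.5418999791145325, 0.49149999022483826]]
tin [ 0.5119 -0.4369] [0.0559 0.0505] 89.79
[[0.48660001158714294, -0.46470001339912415], [0.5371000170707703, -0.4648999869823456], [0.5372999906539917, -0.4090000092983246], [0.4867999851703644, -0.40880000591278076]]
tin c [[ 0.51115583 -0.43745619  0.056     ]] 0.05512649274030401
handle [ 0.58105645 -0.071724    0.10176625] 0.0848218969889607 226
h [ 0.5867 -0.0704] [0.1267 0.0272] 84.24
[[0.5666999816894531, -0.13210000097751617], [0.5938000082969666, -0.1348000019788742], [0.6065999865531921, -0.008799999952316284], [0.5795000195503235, -0.006000000052154064]]
case [0.4749991  0.33416337 0.09450673] 489
[211, 207, 208, 206, 206, 204, 205, 5, 4, 7, 11, 7, 3, 7, 2, 0, -4]
[211, 206, 207, 206, 207, 206, 72, 65, 5, 10, 0, 9, 9, 1, -2, -2, -3]
[207, 207, 208, 210, 201, 90, 74, 67, 11, 11, 11, 8, 4, 1, 0, -2, 3]
[203, 206, 208, 4, 84, 87, 103, 86, 50, 5, 8, 10, 7, 3, 3, -3, 1]
[204, 207, 6, 4, 5, 111, 112, 105, 49, 10, 6, 7, 1, 8, 9, -3, 1]
[-7, 7, 1, 5, 6, 110, 107, 102, 72, 40, 9, 10, 4, 11, 13, 8, 4]
[-4, 7, 7, 8, 0, 99, 101, 99, 97, 54, 9, 4, 4, 8, 6, 10, 3]
[0, -1, 5, 7, 3, 9, 99, 92, 87, 10, 2, 9, 9, 8, 6, -4, -1]
[-3, -1, 11, 8, 8, 5, 95, 92, 4, 7, 9, 5, 7, 4, -1, 0, 0]
[-4, 0, 2, 6, 11, 6, 10, 9, 9, 2, 3, 9, 0, 0, 0, -3, -3]
storedcase [ 0.69242508 -0.00777398  0.08026167] [0.0838858  0.09113615]
storedtin [ 0.68042229 -0.15355885  0.07618926] [0.07633824 0.09470385]
```

```bash
python3 - <<'E'
import cv2
a=cv2.imread('pics/top.png')
import numpy as np
z=np.load('top.npz');p=z['p'][:,:,::-1]
cv2.imwrite('pics/hold.png',cv2.resize(p[145:260,20:160],None,fx=5,fy=5,interpolation=cv2.INTER_CUBIC))
E
```

```text
(no output)
```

View pics/hold.png

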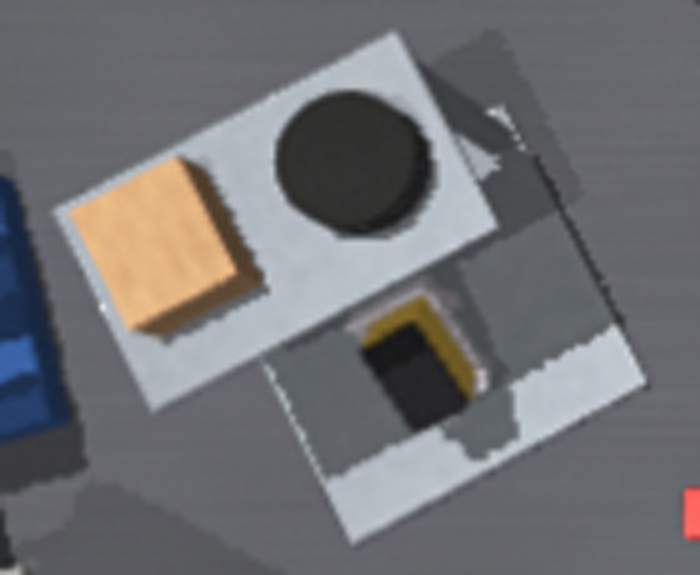

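The crop shows the case lid at about (425,375), long along the holder's lean, with the shelf edge clear behind it. Next I'll open the drawer: go above the handle and look with the wrist camera.

```bash
cat >> h.py <<'E'
CY=np.deg2rad(-5.56); CX=np.array([np.cos(CY),np.sin(CY),0]); CYV=np.array([-CX[1],CX[0],0])
def tool(zax,yax):
    z=np.array(zax,float);z/=np.linalg.norm(z);y=np.array(yax,float);y-=z*(y@z);y/=np.linalg.norm(y)
    return np.c_[np.cross(y,z),y,z]
DOWN=np.array([0,0,-1.])
def best(pos,z,y):
    # half-turn choice: nearest joints
    q0=read_q();o=[]
    for s in(1,-1):
        R=tool(z,s*np.array(y)); q=planner.solve_ik(np.array(pos),R)
        if q is not None:o.append((np.abs(np.array(q)-q0).max(),np.round(q,1),R))
    return min(o,key=lambda a:a[0])
E
python3 - <<'E'
from h import *
p=read_tcp_pos(); env.movel([p[0],p[1],.36],vel=.25)
hp=np.array([.579,-.0696,.22]); b=best(hp,DOWN,CX); print(b[:2],read_clock())
env.move_to(hp,b[2]); print(read_clock(),read_tcp_pos())
env.gripper_to(.26)
p,d,c=shot('wrist'); save(p,'w1.png'); np.savez('w1',p=p,d=d,**c); print(read_clock(),read_width())
E
```

```text
(np.float64(77.80583672750255), array([-17.8,  18.2,  83.1,  -0. ,  78.7, -12.2])) 0.8167
3.4 [ 0.57912521 -0.06865444  0.22025447]
4.625 0.2591033033112764
```

View pics/w1.png

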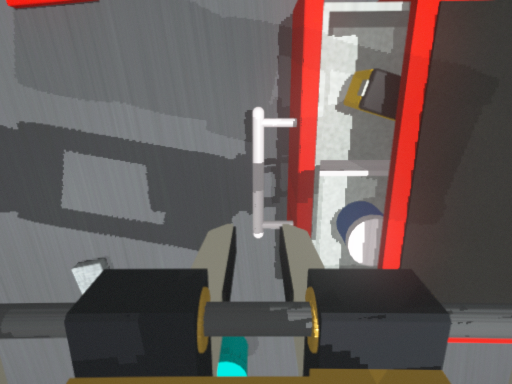

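The wrist view shows the bar handle from (258,112) to (258,232), just beyond the fingertips, with the stored case at (370,95) and the stored tin at (360,235).

```bash
python3 - <<'E'
from h import *
z=np.load('w1.npz'); c={k:z[k] for k in('mtx','k1','R','t')}; c['k1']=float(c['k1'])
A=plane(c,[[258.5,112],[258.5,232]],.082); m=A.mean(0); print(A,m)
X=cloud(c,z['d']); print('zbar',X[130:220:20,258,2],'floor z',np.median(X[200:225,330:380,2]),np.median(X[100:150,325:340,2]))
hv=cv2.cvtColor(z['p'],cv2.COLOR_RGB2HSV); red=(hv[...,1]>200)&((hv[...,0]<8)|(hv[...,0]>172))
# chest top front edge (left boundary of right red strip)
for r in(60,120,240):
    cols=[u for u in range(380,440) if red[r,u]]; print(r,cols[0],plane(c,[[cols[0],r]],.12))
d=A[0]-A[1]; print('yaw',np.degrees(np.arctan2(-d[0],d[1])))
pos=np.array([m[0],m[1],.064])
env.movel([m[0],m[1],.13],vel=.2)
print(env.movel(pos,vel=.1,until_force=8)); print(read_tcp_pos(),read_force())
E
```

```text
[[ 0.58495696 -0.01036324  0.082     ]
 [ 0.57365367 -0.12974801  0.082     ]] [ 0.57930532 -0.07005562  0.082     ]
zbar [0.08715439 0.08604122 0.08719358 0.08722405 0.08712179] floor z 0.03909127261724926 0.022013808018018333
60 410 [[0.70296414 0.01953287 0.12      ]]
120 401 [[ 0.69804494 -0.02483469  0.12      ]]
240 394 [[ 0.69543259 -0.13106147  0.12      ]]
yaw -5.408614091762597
False
[ 0.57992527 -0.07024152  0.06470216] [-0.20720856  0.12694555  0.21448265]
```

```bash
python3 - <<'E'
from h import *
env.gripper_to(0,f_grip=30); print(read_width(),read_clock())
p=read_tcp_pos(); print(env.movel(p-CX*.115,vel=.09)); p1=read_tcp_pos(); print(read_force())
print(env.movel(p1-CX*.05,vel=.03,until_force=6)); p2=read_tcp_pos(); print(p1,p2,read_force(),np.linalg.norm(p2-p))
env.gripper_to(.26); p3=read_tcp_pos(); print(p3,read_clock())
np.save('handle_open.npy',p3)
env.movel(p3+[0,0,.12],vel=.25)
pic,d,c=shot('top'); save(cv2.resize(pic[100:250,0:420],None,fx=1.9,fy=1.9),'t2.png'); np.savez('t2',p=pic,d=d,**c); print(read_clock())
E
```

```text
0.10528834027414187 6.4333
False
[-0.72969402 -1.32050321  5.47925382]
True
[ 0.46534232 -0.0590794   0.0646909 ] [ 0.43127126 -0.05583531  0.06472257] [1.08259388 0.7901284  1.38942323] 0.14915501471685008
[ 0.43179132 -0.05612545  0.06467637] 9.45
10.1333
```

View pics/t2.png

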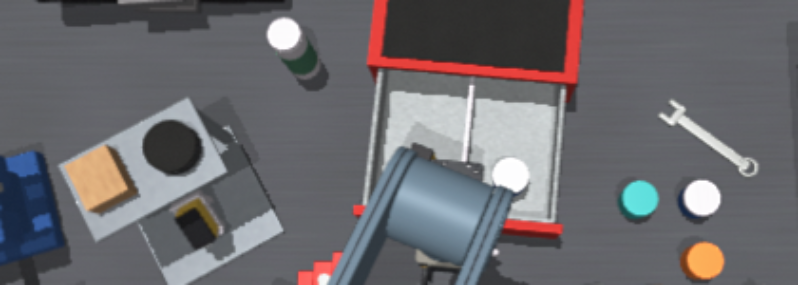

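The top view shows the drawer fully out and the stored tin upright at crop (510,175). The stored case is partly hidden by the arm at (455,165).

```bash
cat >> h.py <<'E'
HY=np.deg2rad(28.63); HX=np.array([np.cos(HY),np.sin(HY),0]); HYV=np.array([-HX[1],HX[0],0])
LA=np.deg2rad(27); AX=np.array([0,0,1])*np.cos(LA)-HX*np.sin(LA); UX=HX*np.cos(LA)+np.array([0,0,1])*np.sin(LA)
SLOT=np.array([.4877,.345,.045])
def ld(f):
    z=np.load(f); c={k:z[k] for k in('mtx','k1','R','t')}; c['k1']=float(c['k1']); return z['p'],z['d'],c
E
python3 - <<'E'
from h import *
R=read_eef_rot(); c=imaging.calibration('wrist'); o=-np.array(c['R']).T@c['t']; print('cam in tool',R.T@(o-read_tcp_pos()), (np.array(c['R'])@R)[2])
h=np.load('handle_open.npy'); F=np.array([h[0],h[1],.022])+.1*CX
loc=lambda P:np.c_[(P-F)@CX,(P-F)@CYV]
p,d,c=ld('t2.npz'); print('tin loc',loc(plane(c,[[510/1.9,175/1.9+100]],.079)))
p,d,c=ld('w1.npz'); print('case top loc',loc(plane(c,[[362,82],[395,85],[368,110],[392,118],[385,75]],.087)-.149*CX), 'tin',loc(plane(c,[[365,242]],.079)-.149*CX))
p,d,c=ld('t2.npz'); X=cloud(c,d); m=np.zeros(d.shape,bool); m[195:240,85:125]=1
g=p.max(2); m&=(g<70)&(X[...,2]>.08)&(X[...,2]<.125); L=X[m]-SLOT
print(m.sum()); Q=np.c_[L@UX,L@HYV,L@AX]; print(np.percentile(Q,[3,50,97],axis=0).round(4))
for s in(.15,.09):
  P=SLOT+AX*s
  for sg in(1,-1):
    print(s,sg,np.round(planner.solve_ik(P,tool(-AX,sg*HYV)),0), 'tool x along HX',tool(-AX,sg*HYV)[:,0]@HX)
print(read_q())
E
```

```text
cam in tool [ 0.08297678 -0.00086352 -0.16610531] [-2.94597004e-01  2.75392323e-04  9.55621541e-01]
tin loc [[ 0.01925499 -0.07495824]]
case top loc [[-0.01090996  0.08622137]
 [ 0.01794605  0.08361216]
 [-0.0031854   0.06246707]
 [ 0.01898179  0.05539926]
 [ 0.0082802   0.0918742 ]] tin [[ 0.00999326 -0.07195868]]
258
[[-0.0281 -0.0171  0.0623]
 [-0.0003 -0.001   0.0667]
 [ 0.0261  0.0163  0.0711]]
0.15 1 [  22.   -0.  118.    5.   36. -100.] tool x along HX -0.891006524188368
0.15 -1 [ 22.  -0. 118.   5.  36.  80.] tool x along HX 0.891006524188368
0.09 1 [  22.    7.  119.    6.   27. -101.] tool x along HX -0.891006524188368
0.09 -1 [ 22.   7. 119.   6.  27.  79.] tool x along HX 0.891006524188368
[-2.21489806e+01  4.48748023e+00  1.05863617e+02 -4.24506818e-03
  6.96995859e+01 -1.65802152e+01]
```

```bash
python3 - <<'E'
from h import *
C=SLOT+np.array([0,0,0])-.001*HYV-.001*UX
R=tool(-AX,HYV); print(planner.solve_ik(C+AX*.028,R))
p=read_tcp_pos(); env.movel(p+[0,0,.1],vel=.25)
env.move_to(C+AX*.17,R); print(read_clock())
env.gripper_to(.68)
pic,d,c=shot('wrist'); save(pic,'w2.png'); np.savez('w2',p=pic,d=d,**c)
lid=C+AX*.066; x=np.array(c['R'])@lid+c['t']; print('lid px (undist)',np.array(c['mtx'])@(x/x[2]))
pic,d,c=shot('top'); np.savez('t3',p=pic,d=d,**c); 
save(np.vstack([cv2.resize(pic[130:190,180:310],(780,360))]),'t3.png'); print(read_clock())
E
```

```text
[  22.65212321   15.33511361  119.00132       8.36004373   18.97717227
 -103.24188331]
12.0583
lid px (undist) [255.80314221 184.99048427   1.        ]
12.9667
```

View pics/w2.png

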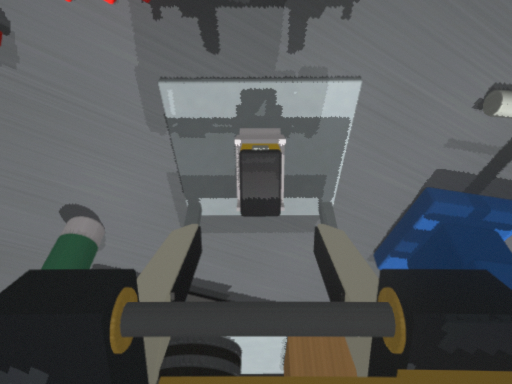

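View pics/t3.png

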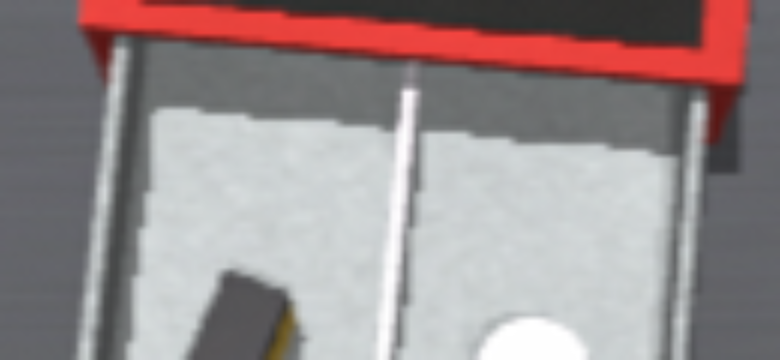

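The wrist view shows the lid centred at (261,183), about 5 px right of the finger centreline, so I'll shift by about 4 mm. The top crop shows the stored case turned, with its back end at (225–290,270–290), and free floor behind both stored things.

```bash
python3 - <<'E'
from h import *
h=np.load('handle_open.npy'); F=np.array([h[0],h[1],.022])+.1*CX
p,d,c=ld('t3.npz'); loc=lambda P:np.c_[(P-F)@CX,(P-F)@CYV].round(3)
print('case back',loc(plane(c,[[217.5,175],[228.3,178.3]],.087)),'tin back',loc(plane(c,[[268.5,182.7]],.079)))
print('chest edge',loc(plane(c,[[193.5,134],[304,144]],.12)),'div',loc(plane(c,[[248,145],[245,180]],.072)))
_,_,c=ld('w2.npz'); right=np.array(c['R'])[0]; C=SLOT-.001*UX-.001*HYV+.004*np.sign(right@HYV)*HYV; print(right@HYV)
R=tool(-AX,HYV)
env.movel(C+AX*.17,R,vel=.1)
print(env.movel(C+AX*.027,vel=.1,until_force=8),read_tcp_pos()-C-AX*.027,read_force())
env.gripper_to(0,f_grip=25); print(read_width()*93,read_force(),read_clock(),read_grip_force())
env.movel(C+AX*.08,vel=.08); print(read_force(),read_width()*93,read_clock())
E
```

```text
case back [[0.055 0.078]
 [0.048 0.045]] tin back [[ 0.047 -0.073]]
chest edge [[ 0.162  0.156]
 [ 0.161 -0.163]] div [[ 0.157 -0.002]
 [ 0.05  -0.003]]
0.999998524169418
False [0.00017178 0.00011172 0.0006154 ] [-0.21483671 -0.04780707 -0.25263818]
36.12294219255967 [-1.00762237 -2.73151493  2.58494671] 15.35 24.98554565012455
[-0.11932481  0.0081111  -1.91877977] 35.669455431179635 16.1583
```

```bash
python3 - <<'E'
from h import *
h=np.load('handle_open.npy'); F=np.array([h[0],h[1],0])+.1*CX
p=read_tcp_pos(); env.movel(p+AX*.08,vel=.15); p=read_tcp_pos(); env.movel([p[0],p[1],.32],vel=.25)
T=F+.102*CX+.07*CYV; R=tool(DOWN,CYV); print(T,planner.solve_ik(T+[0,0,.28],R),planner.solve_ik(T+[0,0,.047],R))
env.move_to(T+[0,0,.28],R); print(read_clock(),read_width()*93)
env.movel(T+[0,0,.12],vel=.2)
env.movel(T+[0,0,.058],vel=.08)
print(read_tcp_pos()-T,read_force(),read_clock())
print(env.movel(T+[0,0,.038],vel=.02,until_force=2.5),read_tcp_pos(),read_force(),read_clock())
E
```

```text
[ 0.63962313 -0.00602617  0.        ] [-1.05148432e+01  2.25916555e+01  6.84909872e+01 -2.54444375e-14
  8.89173573e+01 -9.49548432e+01] [-1.05148432e+01  3.24223599e+01  8.65455269e+01 -2.54444375e-14
  6.10321132e+01 -9.49548432e+01]
18.9667 35.654307237316765
[ 0.00045019 -0.00010026  0.05844123] [ 0.25073804 -0.38454718 -1.86916327] 20.8417
True [ 0.63972897 -0.00607504  0.04569369] [1.19573838 0.22136204 3.73888502] 21.4917
```

```bash
python3 - <<'E'
from h import *
env.gripper_to(.62); p=read_tcp_pos(); env.movel(p+[0,0,.1],vel=.12); env.movel(p+[0,0,.22],vel=.3)
T=np.array([.5115,-.4372,0]); b=best(T+[0,0,.18],DOWN,[1,1,0]); print(b[:2])
env.move_to(T+[0,0,.18],b[2]); env.gripper_to(.9)
pic,d,c=shot('wrist'); np.savez('w3',p=pic,d=d,**c); save(pic,'w3.png'); X=cloud(c,d)
m=(abs(X[...,2]-.056)<.006)&(np.hypot(X[...,0]-T[0],X[...,1]-T[1])<.045)
k=np.argwhere(m)[:,::-1].astype(np.float32); (u,r)=cv2.minEnclosingCircle(k); print(len(k),u,r,plane(c,[u],.056),X[m].mean(0),read_clock())
t,d,c=shot('top'); save(cv2.resize(t[130:200,180:310],(780,420)),'t4.png')
E
```

```text
(np.float64(39.48418417032552), array([-50. ,  28.9,  72.5,  -0. ,  78.6, -95. ]))
2628 (256.67218017578125, 178.69735717773438) 29.356822967529297 [[ 0.51051658 -0.43709826  0.056     ]] [ 0.51041333 -0.43702003  0.05590922] 25.9833
```

View pics/w3.png

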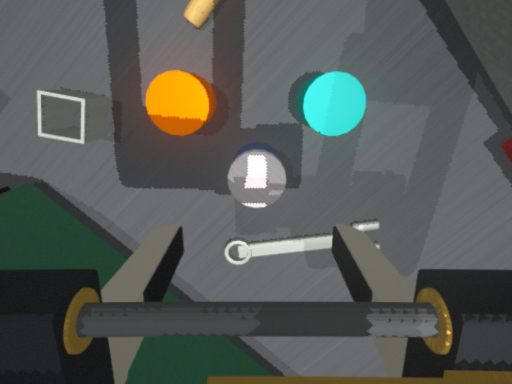

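View pics/t4.png

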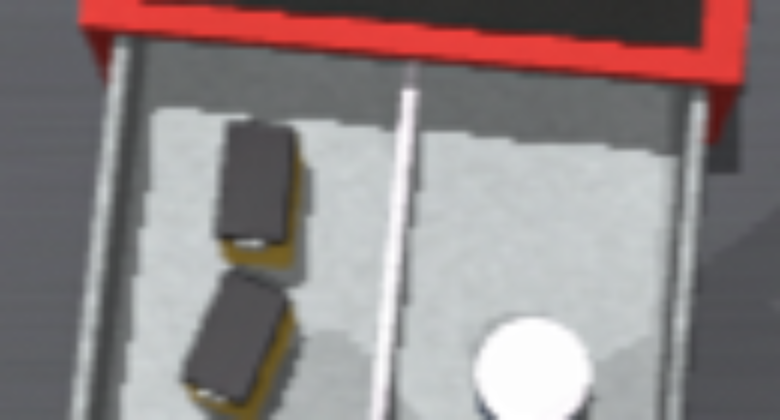

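The wrist view shows the blue tin at (257,178) between the fingers, clear of the look-alikes and the spanner. The top crop shows the case standing upright behind the stored one at (255,185).

```bash
python3 - <<'E'
from h import *
h=np.load('handle_open.npy'); F=np.array([h[0],h[1],0])+.1*CX
T=np.array([.5107,-.4371,0])
env.movel(T+[0,0,.09],vel=.2); print(env.movel(T+[0,0,.020],vel=.08,until_force=8),read_tcp_pos())
env.gripper_to(0,f_grip=25); print(read_width()*93,read_force(),read_clock())
z0=read_tcp_pos()[2]
env.movel(T+[0,0,.10],vel=.1); env.movel(T+[0,0,.28],vel=.25); print(read_force(),read_width()*93)
G=F+.098*CX-.070*CYV; b=best(G+[0,0,.25],DOWN,CYV); print(b[:2])
env.move_to(G+[0,0,.25],b[2]); env.movel(G+[0,0,.11],vel=.2); env.movel(G+[0,0,z0+.031],vel=.08)
print(env.movel(G+[0,0,z0+.010],vel=.02,until_force=2.5),read_tcp_pos()[2]-z0,read_force(),read_width()*93,read_clock())
E
```

```text
False [ 0.51101252 -0.43749917  0.02054161]
53.4355380849165 [-1.4854842   0.43964402  1.63731101] 28.2583
[-0.24871493  0.75266163 -2.17554268] 53.42259753575509
(np.float64(26.939085059435605), array([ -23.1,   23.1,   71.8,   -0. ,   85.1, -107.5]))
True 0.0218760992510988 [0.26771137 0.1983524  4.47066494] 53.26343304839674 33.6
```

```bash
python3 - <<'E'
from h import *
h=np.load('handle_open.npy')
env.gripper_to(.8); p=read_tcp_pos(); env.movel(p+[0,0,.08],vel=.1); env.movel(p+[0,0,.2],vel=.3)
b=best(h+[0,0,.12],DOWN,CX); print(b[:2])
env.move_to(h+[0,0,.14],b[2]); env.gripper_to(.26)
t,d,c=shot('top'); save(cv2.resize(t[130:200,180:310],(780,420)),'t5.png')
print(env.movel(h,vel=.15,until_force=10),read_tcp_pos()-h,read_clock())
E
```

```text
(np.float64(90.95832840498278), array([-22.1,   4.5, 105.6,  -0. ,  69.9, -16.6]))
False [ 0.00058076 -0.00022813  0.0005999 ] 39.1833
```

View pics/t5.png

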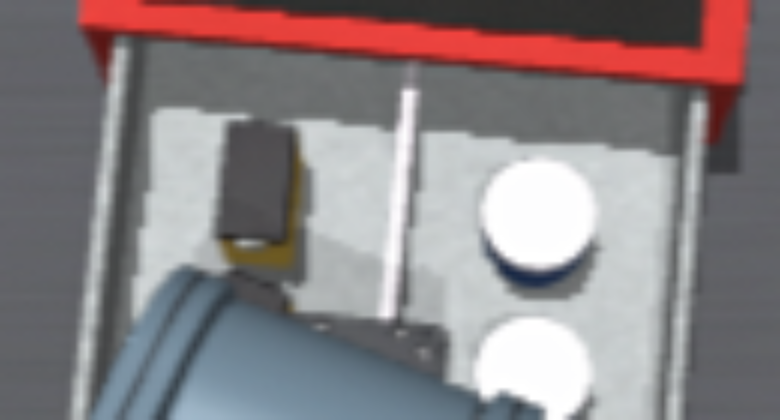

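The tin now stands upright at (540,215) behind the stored one, and the case is still up. Next I'll shut the drawer gently.

```bash
python3 - <<'E'
from h import *
h=np.load('handle_open.npy')
env.gripper_to(0,f_grip=30); p=read_tcp_pos()
env.movel(p+CX*.19,vel=.06); print(read_force(),read_clock()); q=read_tcp_pos()
print(env.movel(q+CX*.05,vel=.018,until_force=8),read_force()); e=read_tcp_pos(); print(np.dot(e-p,CX),read_clock())
env.dwell(.3); print(read_force(),np.dot(read_tcp_pos()-p,CX))
env.gripper_to(.26); env.movel(read_tcp_pos()+[0,0,.15],vel=.2)
t,d,c=shot('top'); save(t,'t6.png'); X=cloud(c,d); print(read_clock(),read_force())
E
```

```text
[-0.59899633  1.00045935  4.00506455] 42.9083
True [-0.81270137 -0.07614209  4.04476561]
0.2126082628858084 44.3583
[-0.89046768 -0.82355791  3.86467947] 0.21261224191743824
46.1 [-0.74620548  0.22079192  0.05322512]
```

View pics/t6.png

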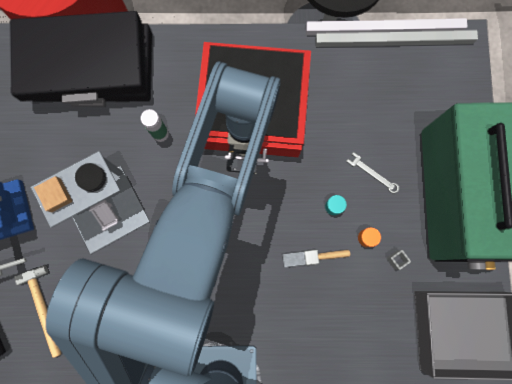

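```bash
python3 -c "
from h import *
print(env.job_done())"
```

```text
the job is handed in; nothing more can be done
None
```

The yellow case and the blue tin are each standing in the drawer behind their matching stored one, the drawer is pushed shut to its stop (212.6 of 213 mm of travel), and I handed the job in at about 46 s of the 72 s allowed.

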